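# Divert the brass spacers to the blue bin

## Task

Swing the chute's yellow flap fully over so that parts run to the exit over the blue bin. Then carry the scoop with the four brass spacers to the top of the chute and tip it there, so that all four slide down into the blue bin and none into the orange one. Stand the empty scoop upright back on the middle of its own mat and let go; leave the other scoop and the can, bottle, marker and bracket round the chute where they are.

Things in the scene. Friction and masses are not known exactly. Their poses are not given: they have to be found in the camera images.
- chute: Open-topped smooth aluminium Y-chute on grey legs, fixed, about 200 x 165 x 240 high (mm). Origin on the table under its middle, z up. Its floor descends at 35 deg along its own -x (roughly toward the robot): floor height z = 115 + 0.70 * (x + 30). Upper half: straight trough 100 wide inside, walls 40 high square to the floor, low end wall at the top, its upper edge at x = 86, z = 220; the side walls end at x = 74, z = 237.
- chute_fork (a point): The fork, on the chute floor: own (-30, 0, 115) of the chute; the flap is hinged here. Below it a divider splits the chute into a left (own +y) and a right (-y) exit at own x = -96, y = about +-50, z = 70, each over one bin. Parts slide and roll down by themselves.
- chute_entry (a point): Middle of the entry trough's floor: own (64, 0, 181) in the chute's frame. Pour here.
- flap (a joint): Yellow diverter flap, 78 long, 27 high, hinged at the fork, pointing uphill. Radians: 0 straight up the middle; + swings its free end to the chute's +y (left) wall, so parts leave by the right (-y) exit; - to the right wall, so parts leave by the left exit. Stops at +-0.6, free end at the wall. Starts near the middle, moves lightly (under 2 N), stays where left.
- flap_ball (a point): Centre of the red ball (22 diameter), the flap's handle, on an 8 mm stem square to the chute floor on top of the flap; about 195 above the table, clear above the trough's walls. At flap angle q it is in the chute's frame at (-65.6 + 41.0 cos q, 50 sin q, 165.8 + 28.7 cos q).
- bin_blue: Blue open bin, fixed, 135 (x) x 130 (y) x 55 high, walls 4; origin under its centre, axes as the chute's. It stands under the left (+y) or the right (-y) exit of the chute, differing from start to start (at x = -148, y = +76 or -76 in the chute's frame).
- bin_orange: Orange bin of the same size under the other exit.
- scoop: Open-fronted steel scoop holding the four brass spacers, loose, 0.18 to 0.29 kg, 130 long x 70 wide x 92 high. Origin at the middle of its underside, z up, nose (open front) toward own -x. Floor 3 thick, flat from x = 0 to 62, then a ramp rising 15 deg to the nose; side and back walls 34 high. Smooth inside: tipped nose down by 40 to 50 deg all spacers slide out; level, they stay in.
- scoop_grip (a point): The place to grip: own (5, 0, 85) of the scoop, about above its centre of mass, on the axis of its black handle bar, which is 12 wide (y), 14 tall, runs along the scoop's x from -30 to 60 at centre z = 85 and is carried by a post at the back wall. Free space beside and under the bar.
- scoop_nose (a point): Middle of the nose lip, own (-57, 0, 18) of the scoop.
- mat_a: Black rubber mat on which the scoop with the brass spacers starts; fixed, 160 x 120 x 2; origin under its centre (top at 2). The scoop's place. Left or right of the chute.
- mat_b: The same mat under the other scoop.
- scoop_other: A second scoop exactly like the first, holding two dark bolts, on the mat on the other side of the chute. Leave alone.
- spacer1: Brass spacer, cylinder 16 diameter x 14, 22 g, origin at the centre of one end; starts standing in the scoop.
- spacer2: Brass spacer, cylinder 16 diameter x 14, 22 g, origin at the centre of one end; starts standing in the scoop.
- spacer3: Brass spacer, cylinder 16 diameter x 14, 22 g, origin at the centre of one end; starts standing in the scoop.
- spacer4: Brass spacer, cylinder 16 diameter x 14, 22 g, origin at the centre of one end; starts standing in the scoop.
- spray_can: Spray can standing, 52 diameter x 170; origin under its centre. Stands beside the chute's upper end, left or right. Leave alone.
- oil_bottle: Yellow bottle standing, 52 diameter x 160; origin under its centre. Beside the chute's upper end, the other side. Leave alone.
- marker: Green marker standing upright, 26 diameter x 110; origin under its centre. Beside the chute. Leave alone.
- bracket: Aluminium angle bracket, 50 x 40 x 50 high; origin under its base. Beside the chute. Leave alone.
Mind the look-alikes: they are no part of the job. Leave any green or turquoise look-alike of the scoop alone.

How it is judged:
By the outcome, as a careful person would: the job done as asked, in the order asked, and still so for the second after the job is handed in, with the robot touching nothing.
It also fails if it takes over 70 s, if anything falls off the work surface, if the arm or the gripper's body presses on something with over 40 N, if the wrist force passes 120 N, or if a joint passes its speed limit or range.

## Robot

A 7-joint arm with a two-finger parallel gripper is mounted at the origin on the work surface. World frame = base frame: x ahead of the robot, y to its left, z up, the work surface at z = 0. Lengths are in m, angles in rad, forces in N, time in s.
With the tool pointing down it reaches from about 0.425 to 0.875 m from the base axis. Payload 4.7 kg.
Tool frame: the origin (TCP) lies where the fingers leave the gripper's body, on its centre line; the fingertips stand 70 mm ahead of it and the grasp point (between the pads) lies 51 mm ahead of it; z points along the fingers, y is the line along which they close (so a half turn about z gives the same grasp; the last joint's range is limited). The gripper opens to 87 mm and grips with 3 to 60 N. Pads are 19 mm wide; open, the fingers measure 117 mm over their backs; the gripper's body (75 mm by 190 mm) begins 51 mm behind the grasp point.
Start: joints at [1.198, 0.321, -0.07, 1.45, 0.023, 1.371, -0.057], TCP at [0.245, -0.602, 0.292] pointing down, gripper open.
Joint ranges: [-2.86, 2.86], [-0.3, 2.09], [-1.38, 1.24], [0.06, 2.45], [-1.56, 4.7], [0.09, 2.05], [-2.69, 2.69]. Speed limits (rad/s): [2.57, 2.57, 3.14, 3.14, 3.14, 3.14, 3.14].

## Interface

Orientations are given as a rotation vector (axis times angle).
In Python, from bench import get_state, get_image, get_calibration, close_job gives the robot as it stands.
- The arm moves only by the tool send_rows, never from a script. Its argument "rows" is a list of rows, each an object of numbers: "hand": the finger opening in mm, from 0 to 87; "x", "y", "z": the shift along the world's x, y, z in mm; "roll": the turn about the world's z in degrees. A call has 1 to 10 rows; each row shifts and turns the commanded pose from where the row before left it; what a row does not reach is not made up. A row lasts 1/10 s, in which the tool goes at most 50 mm and 8.59 degrees, less where a joint would pass 70% of its speed; a pose out of reach is approached as far as the arm can. A call is refused whole if a number of a shift passes 50 or a number of a turn 8.59, either way. A call with a gripper value outside its range is refused whole. The fingers move at their own pace and stop on an object; "force" is the grip in N (left out, the last holds). Time passes only in rows, so rows that do not move let the fingers close. It gives the time, the measured TCP pose, the force, the opening and the grip force at its end, in the units of the state.
- get_state(): the state, without advancing time (a new reading comes with each control period).
- get_image(name): name is "side" or "top"; returns the picture (384x512x3 uint8, blue, green, red); there is no depth.
- get_calibration(name): a dict with "mtx" (3x3 intrinsics, pixels), "world_from_camera" (4x4, takes a point from camera to world coordinates). Camera axes: x right, y down, z forward; pixel columns grow to the right and rows downward; lengths in m; the calibration is good to about 2 mm. A picture is of the moment at which its call begins. get_calibration takes no time and is no camera call.
- close_job(): hands the job in; it is judged then, once.
The state is a dict: "time": time; "joint_positions": joint angles; "qd": joint speeds; "joint_torque": joint torques, N m; "position": TCP position; "tool_rot": TCP orientation; "ft_force": force on the tool from outside, world axes, zero at the start; "torque": the same for the moment, N m; "grip_width": opening from 0.0 (shut) to 1.0 (fully open); "grip_force": force on a finger pad.
Only numpy, scipy, OpenCV 4.12 (cv2) and the standard library are available. Lean on these libraries where they do the work, as an engineer would, in place of code of your own. Each camera call takes 0.05 s, during which the arm holds its last target. There are 200 camera calls.

## Working session

There is one attempt and no reset: what is moved stays moved. The work goes in short steps, Python scripts to look and compute and a tool call to move; the robot and the scene stay as the last step left them, time stands still between calls to the robot, and variables do not carry over. Pictures are saved under pics/ and viewed, at most 10 in all, crops included, and the job is handed in when it is done.

Besides the shell and the picture viewer there is one more tool, called as a command line: name --argument value ..., lists and objects as JSON in quotes. send_rows: Moves the arm, as the interface text tells. Its arguments: {"type":"object","properties":{"rows":{"type":"array","items":{"type":"object","properties":{"hand":{"type":"number"},"x":{"type":"number"},"y":{"type":"number"},"z":{"type":"number"},"roll":{"type":"number"}}}},"force":{"type":"number"}},"required":["rows"]}

```bash
mkdir -p pics; python3 - <<'E'
from bench import *
import cv2
for n in("side","top"):
    im=get_image(n);cv2.imwrite(f"pics/{n}0.png",im)
    c=get_calibration(n);print(n,c["mtx"].round(1).tolist(),c["world_from_camera"].round(4).tolist())
print(get_state())
E
```

```text
side [[374.6, 0.0, 259.3], [0.0, 374.6, 188.7], [0.0, 0.0, 1.0]] [[0.9706, -0.1412, 0.1947, 0.2832], [-0.2405, -0.5702, 0.7855, -0.7708], [0.0001, -0.8093, -0.5874, 0.7312], [0.0, 0.0, 0.0, 1.0]]
top [[386.7, 0.0, 256.6], [0.0, 386.7, 191.9], [0.0, 0.0, 1.0]] [[0.027, -0.9779, 0.2074, 0.2293], [-0.9996, -0.0262, 0.0062, 0.0036], [-0.0006, -0.2075, -0.9782, 1.2842], [0.0, 0.0, 0.0, 1.0]]
{'time': 0.1, 'joint_positions': array([ 1.19808386,  0.32174671, -0.07007826,  1.45153626,  0.02264249,
        1.37076744, -0.05689918]), 'qd': array([-2.70910176e-04, -1.03429086e-03,  1.57962478e-06, -1.15877529e-03,
       -2.01787608e-04,  8.19968372e-04,  1.47902674e-03]), 'joint_torque': array([ 8.43715443e-04, -4.92568624e+01, -4.05492447e-01, -3.13397563e+01,
       -6.42281352e-02,  3.96032492e-02,  3.55069267e-05]), 'position': array([ 0.24501591, -0.60166451,  0.29128054]), 'tool_rot': array([-3.08142981e+00, -6.03560568e-01,  7.09661649e-04]), 'ft_force': array([ 0.28190163, -1.10899374,  0.34655192]), 'torque': array([-0.02091123,  0.02804908, -0.04731336]), 'grip_force': 0.0, 'grip_width': 1.0023023405780611}
```

View pics/top0.png

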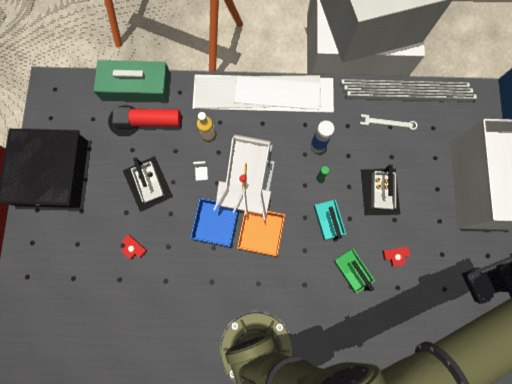

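View pics/side0.png

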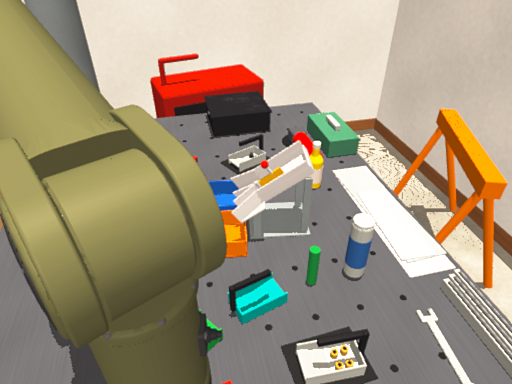

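Candidates for the scoop in the top view: white with brass spacers on a mat (382,188), white with dark bolts (147,182), turquoise (330,219), green (354,270). I choose (382,188) and will check it in a crop.

```bash
cat > h.py <<'E'
import numpy as np,cv2
from bench import get_calibration
def ray(n,u,v):
    c=get_calibration(n);T=c["world_from_camera"];d=T[:3,:3]@np.linalg.solve(c["mtx"],[u,v,1.]);return T[:3,3],d
def plane(n,u,v,z):
    o,d=ray(n,u,v);return (o+d*(z-o[2])/d[2])*1000
def proj(n,p):
    c=get_calibration(n);T=np.linalg.inv(c["world_from_camera"]);q=c["mtx"]@(T[:3,:3]@(np.array(p)/1000)+T[:3,3]);return q[:2]/q[2]
def tri(a,b):
    (o1,d1),(o2,d2)=ray("top",*a),ray("side",*b)
    d1=d1/np.linalg.norm(d1);d2=d2/np.linalg.norm(d2)
    s=np.linalg.lstsq(np.c_[d1,-d2],o2-o1,rcond=None)[0];p,q=o1+d1*s[0],o2+d2*s[1]
    return (p+q)*500,np.linalg.norm(p-q)*1000
E
python3 - <<'E'
import cv2,numpy as np
t=cv2.imread("pics/top0.png");s=cv2.imread("pics/side0.png")
f=lambda i,x,y,w,h,k:cv2.resize(i[y:y+h,x:x+w],(w*k,h*k),interpolation=cv2.INTER_CUBIC)
a=f(t,352,160,66,60,6);b=f(t,185,125,110,135,4);
out=np.zeros((600,800,3),np.uint8);out[:360,:396]=a;out[:540,400-0:840-40]=b[:540,:400]
out[360:600,:396]=f(s,280,322,99,60,4)
cv2.imwrite("pics/crop1.png",out)
from h import *
for n,i in(("top",t),("side",s)):
    hsv=cv2.cvtColor(i,cv2.COLOR_BGR2HSV)
    for nm,lo,hi in(("red",(0,150,90),(8,255,255)),("blue",(105,150,60),(125,255,255)),("orange",(9,180,120),(19,255,255)),("yel",(20,120,80),(32,255,255))):
        m=cv2.inRange(hsv,lo,hi);k,l,st,c=cv2.connectedComponentsWithStats(m)
        print(n,nm,[(c[j].round(1).tolist(),int(st[j,4])) for j in range(1,k) if st[j,4]>8])
        if n=="top" and nm in("blue","orange"):
            j=1+np.argmax(st[1:,4]);p=cv2.findContours((l==j).astype(np.uint8),0,1)[0][0];print(cv2.boxPoints(cv2.minAreaRect(p)).round(1).tolist())
E
```

```text
top red [([154.0, 117.0], 846), ([242.7, 178.2], 32), ([132.1, 247.2], 312), ([396.6, 255.3], 292)]
top blue [([318.1, 143.6], 61), ([213.7, 223.6], 1597)]
[[190.0, 238.6999969482422], [198.60000610351562, 197.1999969482422], [239.1999969482422, 205.6999969482422], [230.5, 247.1999969482422]]
top orange [([112.5, 21.9], 201), ([212.9, 33.7], 400), ([245.5, 225.6], 91), ([277.3, 215.7], 36)]
[[209.10000610351562, 69.0], [211.0, -0.10000000149011612], [216.8000030517578, 0.0], [214.89999389648438, 69.0999984741211]]
top yel [([204.7, 124.9], 183), ([209.9, 138.2], 17)]
side red [([199.0, 84.8], 3517), ([303.8, 140.7], 226), ([194.9, 157.8], 14), ([264.1, 163.8], 46), ([227.2, 382.0], 26)]
side blue [([223.9, 193.1], 568), ([356.5, 254.0], 513)]
side orange [([462.5, 189.2], 3806), ([358.7, 123.8], 86), ([235.0, 236.1], 666), ([343.1, 352.3], 15), ([333.0, 355.9], 14)]
side yel [([473.7, 148.1], 1158), ([316.2, 159.4], 195), ([270.8, 176.0], 152), ([315.7, 185.3], 41), ([232.1, 232.9], 198), ([343.7, 348.5], 23), ([333.8, 352.1], 25), ([338.9, 365.0], 28), ([349.2, 363.0], 25)]
```

View pics/crop1.png

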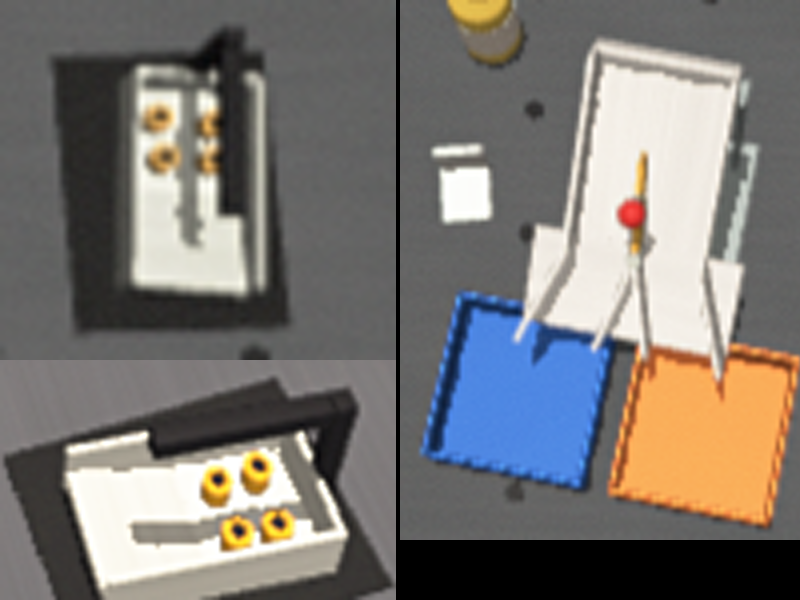

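The crop shows four brass spacers, with the post at the back (image top) and the open nose toward the robot, so this is the right scoop. The blue bin is under the left (+y) exit, so the flap must go to −0.6, the right wall.

```bash
cat >> h.py <<'E'
def fit(own,w):
    own=np.array(own,float)[:,:2];w=np.array(w)[:,:2];a,b=own-own.mean(0),w-w.mean(0)
    th=np.arctan2((a[:,0]*b[:,1]-a[:,1]*b[:,0]).sum(),(a*b).sum());R=np.array([[np.cos(th),-np.sin(th)],[np.sin(th),np.cos(th)]])
    t=w.mean(0)-R@own.mean(0);return th,t,(own@R.T+t-w).round(1)
E
python3 - <<'E'
from h import *
A=lambda x,y:(352+x/6-.4,160+y/6-.4);B=lambda x,y:(185+(x-400)/4-.4,125+y/4-.4)
# chute
pts=[((-80.5,141,55),B(462,293)),((-215.5,141,55),B(425,456)),((-215.5,11,55),B(585,488)),((-215.5,-11,55),B(612,494)),((-215.5,-141,55),B(771,524)),((-80.5,-141,55),B(800,357)),
((86,50,220),B(600,40)),((86,-50,220),B(741,66))]
w=[plane("top",*p,o[2]/1000) for o,p in pts];th,t,r=fit([o for o,_ in pts],w);print("chute",np.degrees(th),t,r.tolist())
b,e=tri((242.7,178.2),(264.1,163.8));print("ball",b,e)
c,s=np.cos(th),np.sin(th)
print("ball own",np.array([[c,s],[-s,c]])@(b[:2]-t))
print("tip",plane("top",*B(643,153),.19))
# mat
M=[((80,60),(54,60)),((80,-60),(262,53)),((-80,-60),(288,325)),((-80,60),(78,331))]
th,t,r=fit([o for o,_ in M],[plane("top",*A(*p),.002) for _,p in M]);print("mat",np.degrees(th),t,r.tolist())
for p in((231,32),(231,215)):print("bar",plane("top",*A(*p),.094))
for nm,p in(("nl",(133,288)),("nr",(245,295)),("bl",(135,68)),("br",(263,75))):print(nm,plane("top",*A(*p),.038))
# near objects
for nm,p,z in(("can",(324.5,128),.17),("bottle",(202,117),.16),("marker",(323.5,169),.11)):print(nm,plane("top",*p,z))
E
```

```text
chute -9.355385122111892 [524.16905617  42.52474215] [[2.4, 1.0], [1.4, 1.2], [2.0, 0.6], [2.5, 0.4], [1.4, -2.3], [1.6, -3.1], [-6.1, -0.9], [-5.2, 3.2]]
ball [499.91161218  51.78261044 196.10013039] 0.9486774147540744
ball own [-25.43973441   5.19149564]
tip [547.59207479  45.90974477 190.        ]
mat 3.072172708593222 [ 514.17396045 -406.36276251] [[2.0, 0.7], [1.1, -0.1], [-1.6, -1.6], [-1.5, 1.0]]
bar [ 580.99170925 -412.5726465    94.        ]
bar [ 481.48944806 -408.13973086   94.        ]
nl [ 451.32953099 -372.39951773   38.        ]
nr [ 449.10144039 -433.1402376    38.        ]
bl [ 575.33968454 -377.95006605   38.        ]
br [ 573.22006728 -448.79502678   38.        ]
can [ 670.30211007 -191.13760885  170.        ]
bottle [700.2560548  186.24634353 160.        ]
marker [ 557.37618166 -197.19115959  110.        ]
```

send_rows --rows '[{"x":30,"y":20,"z":5,"roll":-3.2,"hand":0},{"x":30,"y":20,"z":5,"roll":-3.2,"hand":0},{"x":30,"y":20,"z":5,"roll":-3.2,"hand":0},{"x":30,"y":20,"z":5,"roll":-3.2,"hand":0},{"x":30,"y":20,"z":5,"roll":-3.2,"hand":0},{"x":30,"y":20,"z":5,"roll":-3.2,"hand":0},{"x":30,"y":20,"z":5,"roll":-3.2,"hand":0},{"x":30,"y":20,"z":5,"roll":-3.2,"hand":0},{"x":30,"y":20,"z":5,"roll":-3.2,"hand":0},{"x":30,"y":20,"z":5,"roll":-3.2,"hand":0}]' --force 20

```text
time: 1.1
position: [0.5461, -0.401, 0.3419]
tool_rot: [-3.129, 0.273, 0.001]
ft_force: [0.1, 0.0, -0.4]
grip_width: 0.171
grip_force: 0.0
```

send_rows --rows '[{"x":-4,"y":49,"hand":0},{"x":-4,"y":49},{"x":-4,"y":49},{"x":-4,"y":49},{"x":-4,"y":49},{"x":-4,"y":49},{"x":-4,"y":49},{"x":-4,"y":49},{"x":-4,"y":49},{"x":-4,"y":49}]'

```text
schema error: expected keys hand, x, y, z, roll
```

send_rows --rows '[{"x":-4,"y":49,"z":0,"roll":0,"hand":0},{"x":-4,"y":49,"z":0,"roll":0,"hand":0},{"x":-4,"y":49,"z":0,"roll":0,"hand":0},{"x":-4,"y":49,"z":0,"roll":0,"hand":0},{"x":-4,"y":49,"z":0,"roll":0,"hand":0},{"x":-4,"y":49,"z":0,"roll":0,"hand":0},{"x":-4,"y":49,"z":0,"roll":0,"hand":0},{"x":-4,"y":49,"z":0,"roll":0,"hand":0},{"x":-4,"y":49,"z":0,"roll":0,"hand":0},{"x":-2,"y":49,"z":0,"roll":0,"hand":0}]'

```text
time: 2.1
position: [0.5063, 0.0898, 0.3422]
tool_rot: [3.129, -0.27, -0.0]
ft_force: [0.8, -0.6, -0.2]
grip_width: 0.006
grip_force: 0.0
```

send_rows --rows '[{"x":0,"y":5,"z":-20,"roll":0,"hand":0},{"x":0,"y":0,"z":-20,"roll":0,"hand":0},{"x":0,"y":0,"z":-20,"roll":0,"hand":0},{"x":0,"y":0,"z":-15,"roll":0,"hand":0},{"x":0,"y":0,"z":-13,"roll":0,"hand":0},{"x":0,"y":0,"z":0,"roll":0,"hand":0}]'

```text
time: 2.7
position: [0.5062, 0.0926, 0.2524]
tool_rot: [3.129, -0.27, -0.005]
ft_force: [-0.2, -0.5, 0.2]
grip_width: 0.006
grip_force: 0.0
```

send_rows --rows '[{"x":-1,"y":-6,"z":0,"roll":0,"hand":0},{"x":-1,"y":-6,"z":0,"roll":0,"hand":0},{"x":-1,"y":-5,"z":0,"roll":0,"hand":0},{"x":-1,"y":-5,"z":0,"roll":0,"hand":0},{"x":-1,"y":-5,"z":0,"roll":0,"hand":0},{"x":-1,"y":-5,"z":0,"roll":0,"hand":0},{"x":-1,"y":-5,"z":0,"roll":0,"hand":0},{"x":-1,"y":-5,"z":0,"roll":0,"hand":0},{"x":-1,"y":-4,"z":0,"roll":0,"hand":0},{"x":0,"y":0,"z":0,"roll":0,"hand":0}]'

```text
time: 3.7
position: [0.4978, 0.0461, 0.254]
tool_rot: [3.129, -0.271, -0.001]
ft_force: [0.2, 0.2, -0.8]
grip_width: 0.004
grip_force: 0.0
```

send_rows --rows '[{"x":0,"y":-2,"z":0,"roll":0,"hand":0},{"x":0,"y":-2,"z":0,"roll":0,"hand":0},{"x":0,"y":0,"z":0,"roll":0,"hand":0}]'

```text
time: 4.0
position: [0.4981, 0.0428, 0.2542]
tool_rot: [3.13, -0.269, -0.001]
ft_force: [0.6, -0.7, -0.3]
grip_width: 0.008
grip_force: 0.1
```

send_rows --rows '[{"x":0,"y":-2,"z":0,"roll":0,"hand":0},{"x":0,"y":-2,"z":0,"roll":0,"hand":0},{"x":0,"y":0,"z":0,"roll":0,"hand":0}]'

```text
time: 4.3
position: [0.4981, 0.041, 0.2543]
tool_rot: [-3.127, 0.267, 0.0]
ft_force: [-1.4, 5.3, -0.8]
grip_width: 0.005
grip_force: 2.6
```

```bash
python3 - <<'E'
from bench import *
import cv2,numpy as np
from h import *
r=[]
for n in("top","side"):
    i=get_image(n);hsv=cv2.cvtColor(i,cv2.COLOR_BGR2HSV);m=cv2.inRange(hsv,(0,150,90),(8,255,255));k,l,st,c=cv2.connectedComponentsWithStats(m)
    print(n,[(c[j].round(1).tolist(),int(st[j,4])) for j in range(1,k) if st[j,4]>8])
    x,y=(195,125) if n=="top" else (200,110)
    r.append(cv2.resize(i[y:y+110,x:x+95],(380,440),interpolation=cv2.INTER_CUBIC))
cv2.imwrite("pics/flap.png",np.hstack(r))
E
```

```text
top [([154.0, 117.1], 850), ([132.2, 247.3], 313), ([396.6, 255.3], 293)]
side [([195.2, 84.9], 3294), ([303.8, 140.7], 226), ([185.8, 162.8], 221), ([262.5, 172.2], 48), ([227.2, 382.0], 26)]
```

View pics/flap.png

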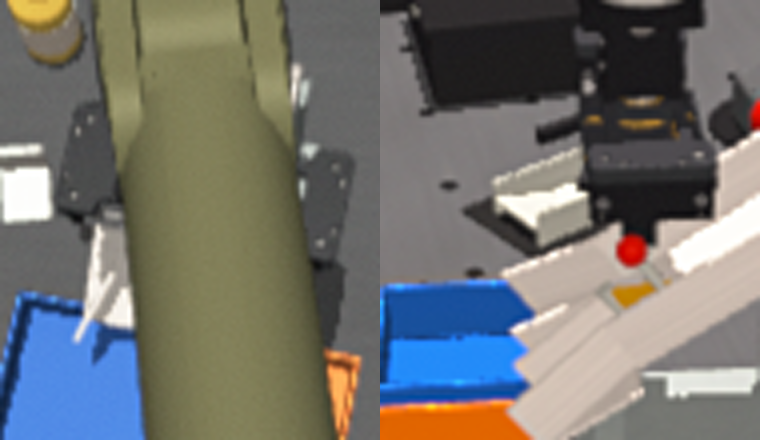

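Force rose to 5 N with the ball over at the right wall, so the flap is at its stop. Backing off and going to the scoop. I'll grip the bar behind the centre of mass, so the scoop swings nose-down when the grip is eased, since the moves have no tilt.

send_rows --rows '[{"x":1,"y":8,"z":0,"roll":0,"hand":0},{"x":0,"y":4,"z":0,"roll":0,"hand":0},{"x":0,"y":0,"z":20,"roll":0,"hand":0},{"x":0,"y":0,"z":35,"roll":0,"hand":0},{"x":0,"y":0,"z":35,"roll":0,"hand":0},{"x":2,"y":-20,"z":0,"roll":1.5,"hand":0},{"x":6,"y":-45,"z":0,"roll":1.5,"hand":0},{"x":6,"y":-45,"z":0,"roll":1.5,"hand":0},{"x":6,"y":-45,"z":0,"roll":1.5,"hand":0},{"x":6,"y":-45,"z":0,"roll":1.3,"hand":0}]'

```text
time: 5.4
position: [0.5252, -0.1511, 0.3446]
tool_rot: [3.139, -0.068, 0.001]
ft_force: [0.3, -0.3, -0.8]
grip_width: 0.007
grip_force: 0.0
```

send_rows --rows '[{"x":6,"y":-45,"z":0,"roll":0,"hand":87},{"x":6,"y":-45,"z":0,"roll":0,"hand":87},{"x":6,"y":-45,"z":0,"roll":0,"hand":87},{"x":6,"y":-45,"z":0,"roll":0,"hand":87},{"x":6,"y":-45,"z":0,"roll":0,"hand":87},{"x":5,"y":-45,"z":0,"roll":0,"hand":87},{"x":3,"y":-40,"z":0,"roll":0,"hand":87},{"x":0,"y":0,"z":-50,"roll":0,"hand":87},{"x":0,"y":0,"z":-50,"roll":0,"hand":87},{"x":0,"y":0,"z":0,"roll":0,"hand":87}]'

```text
time: 6.4
position: [0.5595, -0.4571, 0.2345]
tool_rot: [-3.132, 0.07, 0.021]
ft_force: [-1.3, 0.9, -1.3]
grip_width: 0.834
grip_force: 0.0
```

```bash
python3 - <<'E'
from bench import *
import cv2,numpy as np
i=get_image("side");t=get_image("top")
j=cv2.resize(i[215:384,220:420],(800,676),interpolation=cv2.INTER_CUBIC)[:600]
cv2.imwrite("pics/near.png",j)
k=t[125:260,195:295];hsv=cv2.cvtColor(k,cv2.COLOR_BGR2HSV)
m=cv2.inRange(hsv,(0,150,90),(8,255,255));print("ball",[ (c+[195,125]).round(1).tolist() for c in cv2.connectedComponentsWithStats(m)[3][1:]])
from h import *
print(get_state()["position"])
E
```

```text
ball [[252.6, 182.8]]
[ 0.5630588  -0.45884562  0.24408104]
```

View pics/near.png

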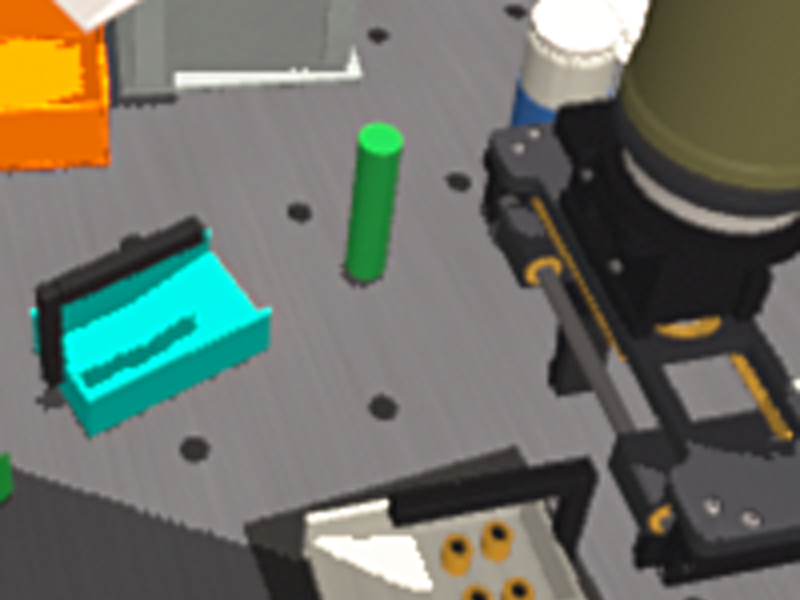

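send_rows --rows '[{"x":-6,"y":24,"z":0,"roll":0,"hand":87},{"x":0,"y":23,"z":0,"roll":0,"hand":87},{"x":0,"y":0,"z":0,"roll":0,"hand":87},{"x":0,"y":0,"z":0,"roll":0,"hand":87}]'

```text
time: 6.9
position: [0.5589, -0.4123, 0.2487]
tool_rot: [3.137, -0.067, 0.008]
ft_force: [-0.4, 0.0, -0.7]
grip_width: 1.001
grip_force: 0.0
```

```bash
python3 - <<'E'
from bench import *
import cv2,numpy as np
from h import *
print(get_state()["position"])
w=plane("top",252.6,182.8,.1895)[:2]-[524.2,42.5];th=np.radians(-9.36);c,s=np.cos(th),np.sin(th);print("ball own",c*w[0]+s*w[1],-s*w[0]+c*w[1])
i=get_image("side");t=get_image("top")
j=np.hstack([cv2.resize(a,(400,520),interpolation=cv2.INTER_CUBIC) for a in(i[254:384,280:380],t[130:260,340:440])])
cv2.imwrite("pics/near2.png",j)
E
```

```text
[ 0.55887309 -0.41230846  0.24874758]
ball own -32.46017820997584 -25.251989451103324
```

View pics/near2.png

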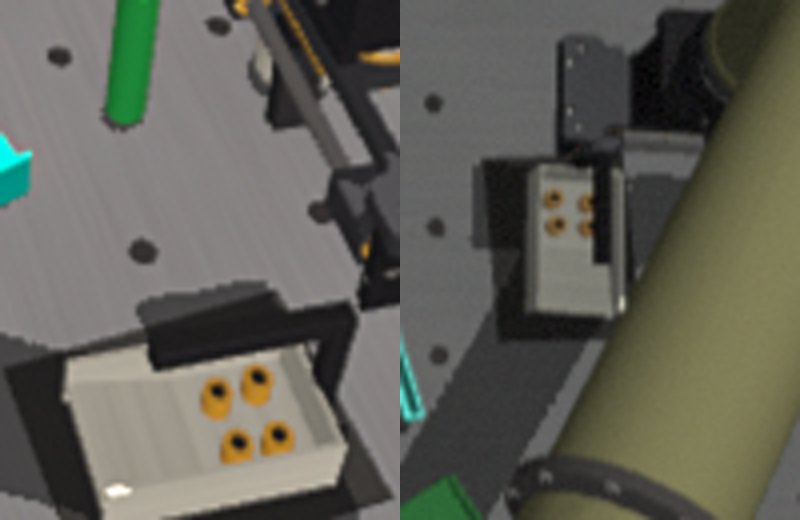

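send_rows --rows '[{"x":0,"y":0,"z":-20,"roll":0,"hand":87},{"x":0,"y":0,"z":-25,"roll":0,"hand":87},{"x":0,"y":0,"z":-25,"roll":0,"hand":87},{"x":0,"y":0,"z":-20,"roll":0,"hand":87},{"x":0,"y":0,"z":-12,"roll":0,"hand":87},{"x":0,"y":0,"z":-8,"roll":0,"hand":87},{"x":0,"y":0,"z":0,"roll":0,"hand":87},{"x":0,"y":0,"z":0,"roll":0,"hand":87}]'

```text
time: 7.8
position: [0.5576, -0.4126, 0.1353]
tool_rot: [3.14, -0.07, 0.002]
ft_force: [0.3, -0.4, -0.2]
grip_width: 1.0
grip_force: 0.0
```

send_rows --rows '[{"x":0,"y":0,"z":0,"roll":0,"hand":60},{"x":0,"y":0,"z":0,"roll":0,"hand":40},{"x":0,"y":0,"z":0,"roll":0,"hand":28},{"x":0,"y":0,"z":0,"roll":0,"hand":20},{"x":0,"y":0,"z":0,"roll":0,"hand":16},{"x":0,"y":0,"z":0,"roll":0,"hand":8},{"x":0,"y":0,"z":0,"roll":0,"hand":0},{"x":0,"y":0,"z":0,"roll":0,"hand":0}]' --force 20

```text
time: 8.6
position: [0.5571, -0.412, 0.1342]
tool_rot: [3.141, -0.07, -0.0]
ft_force: [0.9, -0.3, -0.2]
grip_width: 0.354
grip_force: 0.0
```

send_rows --rows '[{"x":0,"y":0,"z":3,"roll":0,"hand":0},{"x":0,"y":0,"z":0,"roll":0,"hand":0},{"x":0,"y":0,"z":0,"roll":0,"hand":0},{"x":0,"y":0,"z":0,"roll":0,"hand":0},{"x":0,"y":0,"z":0,"roll":0,"hand":0}]' --force 20

```text
time: 9.1
position: [0.5574, -0.4123, 0.1377]
tool_rot: [3.14, -0.07, 0.001]
ft_force: [0.6, -1.2, 2.3]
grip_width: 0.136
grip_force: 20.0
```

send_rows --rows '[{"x":0,"y":0,"z":0,"roll":0,"hand":0},{"x":0,"y":0,"z":0,"roll":0,"hand":0},{"x":0,"y":0,"z":0,"roll":0,"hand":0},{"x":0,"y":0,"z":3,"roll":0,"hand":0},{"x":0,"y":0,"z":6,"roll":0,"hand":0},{"x":0,"y":0,"z":10,"roll":0,"hand":0},{"x":0,"y":0,"z":6,"roll":0,"hand":0},{"x":0,"y":0,"z":0,"roll":0,"hand":0}]' --force 60

```text
time: 9.9
position: [0.5579, -0.4124, 0.164]
tool_rot: [3.139, -0.069, 0.003]
ft_force: [-0.3, 0.7, -3.2]
grip_width: 0.131
grip_force: 60.0
```

```bash
python3 - <<'E'
from bench import *
import cv2,numpy as np
from h import *
print(get_state()["position"])
i=get_image("side")
j=cv2.resize(i[244:384,270:390],(600,560)[::1],interpolation=cv2.INTER_CUBIC)
cv2.imwrite("pics/lift.png",j)
E
```

```text
[ 0.55786813 -0.41237017  0.16395684]
```

View pics/lift.png

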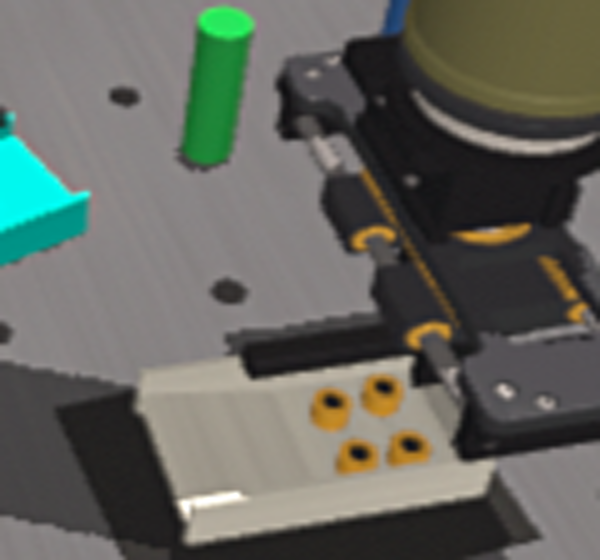

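Lifted level with all four spacers in place. Raising, then carrying to the chute.

send_rows --rows '[{"x":0,"y":0,"z":12,"roll":0,"hand":0},{"x":0,"y":0,"z":22,"roll":0,"hand":0},{"x":0,"y":0,"z":30,"roll":0,"hand":0},{"x":0,"y":0,"z":32,"roll":0,"hand":0},{"x":0,"y":0,"z":32,"roll":0,"hand":0},{"x":0,"y":0,"z":32,"roll":0,"hand":0},{"x":0,"y":0,"z":32,"roll":0,"hand":0},{"x":0,"y":0,"z":28,"roll":0,"hand":0},{"x":0,"y":0,"z":18,"roll":0,"hand":0},{"x":0,"y":0,"z":8,"roll":0,"hand":0}]'

```text
time: 10.95
position: [0.5574, -0.412, 0.4115]
tool_rot: [3.139, -0.069, 0.005]
ft_force: [0.5, 0.0, -2.3]
grip_width: 0.132
grip_force: 60.0
```

send_rows --rows '[{"x":1,"y":8,"z":0,"roll":0,"hand":0},{"x":2,"y":15,"z":0,"roll":-0.5,"hand":0},{"x":3,"y":22,"z":0,"roll":-0.5,"hand":0},{"x":3,"y":27,"z":0,"roll":-0.5,"hand":0},{"x":3,"y":30,"z":0,"roll":-0.5,"hand":0},{"x":3,"y":30,"z":0,"roll":-0.5,"hand":0},{"x":3,"y":30,"z":0,"roll":-0.5,"hand":0},{"x":3,"y":30,"z":0,"roll":-0.5,"hand":0},{"x":3,"y":30,"z":0,"roll":-0.5,"hand":0},{"x":3,"y":30,"z":0,"roll":-0.5,"hand":0}]'

```text
time: 11.95
position: [0.5835, -0.1568, 0.4066]
tool_rot: [-3.135, 0.191, 0.005]
ft_force: [0.3, -0.4, -2.9]
grip_width: 0.123
grip_force: 60.0
```

send_rows --rows '[{"x":3,"y":30,"z":0,"roll":-0.5,"hand":0},{"x":3,"y":30,"z":0,"roll":-0.5,"hand":0},{"x":3,"y":30,"z":0,"roll":-0.5,"hand":0},{"x":3,"y":30,"z":0,"roll":-0.5,"hand":0},{"x":3,"y":27,"z":0,"roll":-0.4,"hand":0},{"x":3,"y":21,"z":0,"roll":0,"hand":0},{"x":2,"y":14,"z":0,"roll":0,"hand":0},{"x":1,"y":6,"z":0,"roll":0,"hand":0},{"x":0,"y":0,"z":0,"roll":0,"hand":0},{"x":0,"y":0,"z":0,"roll":0,"hand":0}]'

```text
time: 12.95
position: [0.6051, 0.0266, 0.408]
tool_rot: [3.129, -0.261, -0.001]
ft_force: [0.1, -1.0, -3.3]
grip_width: 0.129
grip_force: 60.0
```

send_rows --rows '[{"x":2,"y":2,"z":-6,"roll":0,"hand":0},{"x":1,"y":1,"z":-10,"roll":0,"hand":0},{"x":0,"y":0,"z":-8,"roll":0,"hand":0},{"x":0,"y":0,"z":-3,"roll":0,"hand":0},{"x":0,"y":0,"z":0,"roll":0,"hand":0}]'

```text
time: 13.45
position: [0.6078, 0.0307, 0.3802]
tool_rot: [3.131, -0.259, -0.003]
ft_force: [0.6, 0.5, -3.2]
grip_width: 0.131
grip_force: 60.0
```

```bash
python3 - <<'E'
from bench import *
import cv2,numpy as np
print(get_state()["position"])
i=get_image("side");t=get_image("top")
j=np.hstack([cv2.resize(a,(400,480),interpolation=cv2.INTER_CUBIC) for a in(i[80:224,210:330],t[100:244,195:315])])
cv2.imwrite("pics/over.png",j)
E
```

```text
[0.60784648 0.03069968 0.38018525]
```

View pics/over.png

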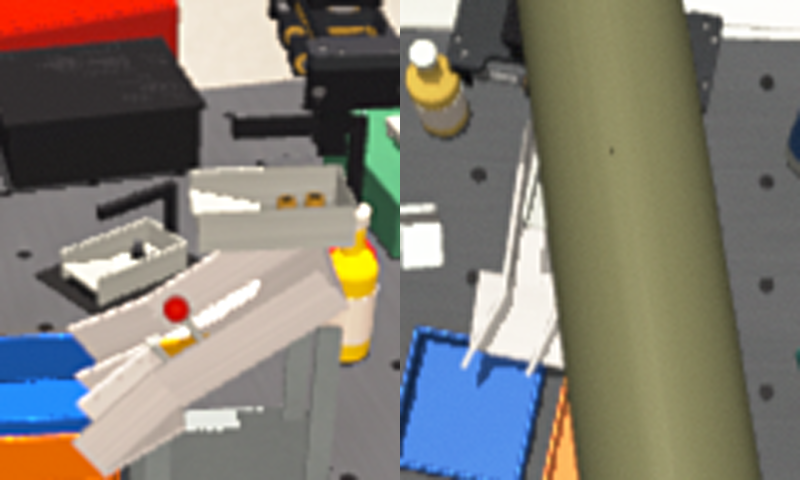

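The scoop hangs level over the entry with its spacers inside. Easing the grip so that it pivots.

send_rows --rows '[{"x":0,"y":0,"z":0,"roll":0,"hand":0},{"x":0,"y":0,"z":0,"roll":0,"hand":0},{"x":0,"y":0,"z":0,"roll":0,"hand":0}]' --force 12

```text
time: 13.85
position: [0.6083, 0.031, 0.3816]
tool_rot: [3.131, -0.258, 0.001]
ft_force: [0.2, 0.3, -2.5]
grip_width: 0.138
grip_force: 12.0
```

send_rows --rows '[{"x":0,"y":0,"z":0,"roll":0,"hand":0},{"x":0,"y":0,"z":0,"roll":0,"hand":0},{"x":0,"y":0,"z":0,"roll":0,"hand":0}]' --force 8

```text
time: 14.15
position: [0.6082, 0.031, 0.3813]
tool_rot: [3.131, -0.258, 0.0]
ft_force: [-0.7, 0.7, -3.7]
grip_width: 0.137
grip_force: 8.0
```

```bash
cat > look.py <<'E'
from bench import *
import cv2,numpy as np,sys
s=get_state();print(s["position"].round(4),s["ft_force"].round(2),s["torque"].round(3),s["grip_width"],s["grip_force"])
for n in("side","top"):
    i=get_image(n);cv2.imwrite(f"pics/{sys.argv[1]}_{n}.png",i);o=cv2.imread("pics/"+n+"0.png")
    m=cv2.inRange(cv2.cvtColor(i,cv2.COLOR_BGR2HSV),(12,140,80),(30,255,255));k,l,st,c=cv2.connectedComponentsWithStats(m)
    print(n,"brass",[(c[j].round(0).tolist(),int(st[j,4])) for j in range(1,k) if 3<st[j,4]<80])
i=cv2.imread(f"pics/{sys.argv[1]}_side.png")
print("changed vs over",len(sys.argv))
E
python3 look.py t1
```

```text
[0.6082 0.031  0.3813] [-0.71  0.7  -3.67] [ 0.031 -0.065  0.016] 0.13737848026497373 7.999985895585269
side brass [([299.0, 88.0], 29), ([316.0, 88.0], 31), ([300.0, 98.0], 14), ([297.0, 141.0], 13), ([306.0, 140.0], 16), ([263.0, 183.0], 32), ([316.0, 186.0], 40)]
top brass [([238.0, 25.0], 4)]
changed vs over 2
```

send_rows --rows '[{"x":0,"y":0,"z":0,"roll":0,"hand":0},{"x":0,"y":0,"z":0,"roll":0,"hand":0},{"x":0,"y":0,"z":0,"roll":0,"hand":0}]' --force 5.5

```text
time: 14.55
position: [0.6082, 0.031, 0.3813]
tool_rot: [3.131, -0.258, 0.0]
ft_force: [-0.3, -0.5, -3.7]
grip_width: 0.135
grip_force: 5.5
```

```bash
python3 look.py t2
```

```text
[0.6082 0.031  0.3813] [-0.33 -0.5  -3.71] [ 0.009 -0.125  0.011] 0.13530757703858562 5.500069627887569
side brass [([300.0, 83.0], 7), ([297.0, 89.0], 16), ([316.0, 88.0], 30), ([300.0, 98.0], 14), ([310.0, 139.0], 17), ([302.0, 142.0], 15), ([263.0, 183.0], 32), ([316.0, 186.0], 40)]
top brass [([239.0, 25.0], 6), ([211.0, 138.0], 5)]
changed vs over 2
```

send_rows --rows '[{"x":0,"y":0,"z":0,"roll":0,"hand":0},{"x":0,"y":0,"z":0,"roll":0,"hand":0},{"x":0,"y":0,"z":0,"roll":0,"hand":0},{"x":0,"y":0,"z":0,"roll":0,"hand":0}]' --force 4

```text
time: 15.05
position: [0.6082, 0.031, 0.3813]
tool_rot: [3.131, -0.258, -0.0]
ft_force: [-0.1, 0.1, -4.1]
grip_width: 0.137
grip_force: 4.0
```

```bash
python3 look.py t3
```

```text
[0.6082 0.031  0.3813] [-0.14  0.09 -4.08] [ 0.031  0.019 -0.028] 0.1372462817091216 3.9999925225856714
side brass [([299.0, 88.0], 29), ([316.0, 88.0], 30), ([300.0, 98.0], 14), ([309.0, 140.0], 17), ([301.0, 142.0], 15), ([263.0, 183.0], 32), ([316.0, 186.0], 40)]
top brass []
changed vs over 2
```

```bash
python3 - <<'E'
import cv2,numpy as np
a=[cv2.resize(cv2.imread(f"pics/{n}_side.png")[90:210,220:330],(400,436),interpolation=cv2.INTER_CUBIC) for n in("t1","t3")]
cv2.imwrite("pics/cmp.png",np.hstack(a))
E
```

```text
(no output)
```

View pics/cmp.png

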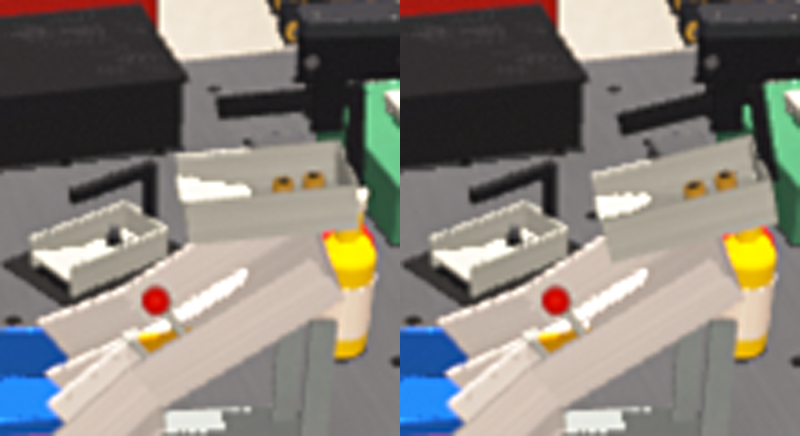

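The scoop has pivoted about 15° nose-down with the spacers still standing, and friction holds it there. I'll finish the tilt by pressing the nose lip against the outside of the chute's end wall. First I'll measure lip and wall in the side view.

```bash
cat >> h.py <<'E'
TH=np.radians(-9.4);T0=np.array([525.,43.5,0]);RC=np.array([[np.cos(TH),-np.sin(TH),0],[np.sin(TH),np.cos(TH),0],[0,0,1]])
def sidey(u,v,y):  # side pixel -> chute own (x,y,z) on plane own y
    o,d=ray("side",u,v);o=RC.T@(o*1000-T0);d=RC.T@d;return o+d*(y-o[1])/d[1]
def own2w(p):return RC@np.array(p)+T0
E
python3 - <<'E'
from h import *
K=lambda x,y,o:(220+(x-o)*.275-.3,90+y*.2752-.3)
for nm,p,y in(("lip t1",K(188,240,0),-35),("back t1",K(364,232,0),-35),("lip",K(612,258,400),-35),("back",K(778,215,400),-35),("wall corner",K(737,270,400),-52),("topwall",K(718,240,400),-52)):print(nm,np.round(p,1),sidey(*p,y).round(1))
for p in((86,-52,220),(74,-52,237),(86,52,220),(74,52,237)):print(p,proj("side",own2w(p)).round(1),proj("top",own2w(p)).round(1))
print("grip own",RC.T@(np.array([608.2,31,381.3-51])-T0))
E
```

```text
lip t1 [271.4 155.7] [-11.  -35.  243.9]
back t1 [319.8 153.5] [112.5 -35.  244.6]
lip [278.  160.7] [  6.2 -35.  228.5]
back [323.6 148.9] [121.1 -35.  257.8]
wall corner [312.4 164. ] [ 91.8 -52.  225. ]
topwall [307.2 155.7] [ 76.5 -52.  250. ]
(86, -52, 220) [310.  165.8] [269.1 142.6]
(74, -52, 237) [305.8 160.2] [268.5 144.6]
(86, 52, 220) [302.9 145.6] [233.9 136.2]
(74, 52, 237) [299.  140.3] [232.7 138. ]
grip own [ 84.12437837   1.25656804 330.3       ]
```

send_rows --rows '[{"x":0,"y":0,"z":0,"roll":0,"hand":0},{"x":0,"y":0,"z":0,"roll":0,"hand":0},{"x":0,"y":0,"z":10,"roll":0,"hand":0},{"x":0,"y":0,"z":12,"roll":0,"hand":0},{"x":10,"y":-1.6,"z":3,"roll":0,"hand":0},{"x":20,"y":-3.3,"z":0,"roll":0,"hand":0},{"x":25,"y":-4.1,"z":0,"roll":0,"hand":0},{"x":23,"y":-3.8,"z":0,"roll":0,"hand":0},{"x":15,"y":-2.5,"z":0,"roll":0,"hand":0},{"x":4,"y":-0.7,"z":0,"roll":0,"hand":0}]' --force 60

```text
time: 16.15
position: [0.7066, 0.0143, 0.4063]
tool_rot: [-3.131, 0.26, -0.001]
ft_force: [0.2, 0.5, -2.9]
grip_width: 0.126
grip_force: 60.0
```

send_rows --rows '[{"x":0,"y":0,"z":-8,"roll":0,"hand":0},{"x":0,"y":0,"z":-14,"roll":0,"hand":0},{"x":0,"y":0,"z":-14,"roll":0,"hand":0},{"x":0,"y":0,"z":-10,"roll":0,"hand":0},{"x":0,"y":0,"z":-5,"roll":0,"hand":0},{"x":0,"y":0,"z":0,"roll":0,"hand":0},{"x":0,"y":0,"z":0,"roll":0,"hand":0}]'

```text
time: 16.85
position: [0.7052, 0.015, 0.3557]
tool_rot: [-3.131, 0.258, -0.001]
ft_force: [0.1, -0.1, -3.9]
grip_width: 0.127
grip_force: 60.0
```

```bash
python3 look.py t4; python3 - <<'E'
from h import *
from bench import get_state
print("grip own",RC.T@(get_state()["position"]*1000-[0,0,51]-T0))
E
```

```text
[0.7052 0.015  0.3557] [ 0.05 -0.12 -3.85] [-0.014 -0.091 -0.021] 0.1273765584031429 60.000010170042515
side brass [([341.0, 95.0], 18), ([336.0, 98.0], 20), ([357.0, 98.0], 29), ([341.0, 107.0], 17), ([331.0, 150.0], 48), ([312.0, 162.0], 29), ([263.0, 183.0], 33), ([316.0, 186.0], 40)]
top brass [([211.0, 138.0], 5), ([256.0, 176.0], 8), ([247.0, 185.0], 15), ([244.0, 214.0], 4)]
changed vs over 2
grip own [182.64683572   1.42977225 305.21093702]
```

send_rows --rows '[{"x":-4,"y":0.7,"z":0,"roll":0,"hand":0},{"x":-6,"y":1,"z":0,"roll":0,"hand":0},{"x":-6,"y":1,"z":0,"roll":0,"hand":0},{"x":-4.5,"y":0.7,"z":3.8,"roll":0,"hand":0},{"x":-4.5,"y":0.7,"z":3.8,"roll":0,"hand":0},{"x":-4,"y":0.6,"z":2.8,"roll":0,"hand":0},{"x":-4,"y":0.7,"z":2.8,"roll":0,"hand":0},{"x":-4,"y":0.7,"z":2.5,"roll":0,"hand":0},{"x":-4,"y":0.7,"z":2.5,"roll":0,"hand":0},{"x":0,"y":0,"z":0,"roll":0,"hand":0}]' --force 6

```text
time: 17.95
position: [0.6638, 0.0221, 0.3742]
tool_rot: [-3.131, 0.258, -0.001]
ft_force: [-0.6, 0.0, -2.7]
grip_width: 0.137
grip_force: 6.0
```

```bash
python3 look.py t5; python3 - <<'E'
from h import *
from bench import get_state
print("grip own",RC.T@(get_state()["position"]*1000-[0,0,51]-T0))
# scoop near side wall: grey blob in side view, lower outline between columns
for n in("t4","t5"):
    i=cv2.imread(f"pics/{n}_side.png");a=i.astype(int)
    d=np.abs(a-cv2.imread("pics/side0.png").astype(int)).sum(2)>40
    g=d&(a.max(2)-a.min(2)<30)&(a.mean(2)>100)
    g[:110]=0;g[:, :270]=0
    g=cv2.morphologyEx(g.astype(np.uint8),cv2.MORPH_OPEN,np.ones((3,3)));k,l,st,c=cv2.connectedComponentsWithStats(g);j=1+np.argmax(st[1:,4]);print(n,st[j])
    print([(x,int(np.where(l[:,x]==j)[0].max())) for x in range(st[j,0],st[j,0]+st[j,2],6) if (l[:,x]==j).any()])
E
```

```text
[0.6638 0.0221 0.3742] [-0.64  0.02 -2.69] [ 0.108  0.001 -0.011] 0.1370273312877082 6.000369390822016
side brass [([324.0, 87.0], 15), ([320.0, 91.0], 17), ([340.0, 90.0], 31), ([324.0, 100.0], 15), ([312.0, 153.0], 62), ([314.0, 168.0], 4), ([263.0, 183.0], 33), ([316.0, 186.0], 40)]
top brass [([211.0, 138.0], 5), ([247.0, 185.0], 15), ([244.0, 214.0], 4), ([240.0, 238.0], 6)]
changed vs over 2
grip own [140.73536189   1.32592738 322.52289605]
t4 [ 310  135   50   33 1037]
[(310, 152), (316, 167), (322, 166), (328, 165), (334, 164), (340, 163), (346, 161), (352, 160), (358, 158)]
t5 [ 305  125   51   44 1081]
[(305, 158), (311, 166), (317, 168), (323, 164), (329, 162), (335, 158), (341, 155), (347, 151), (353, 147)]
```

```bash
python3 - <<'E'
from h import *
for a,b in(((316,167.5),(358,158.5)),((317,168.5),(353,147.5))):
    p,q=sidey(*a,-35),sidey(*b,-35);print(p.round(0),q.round(0),np.degrees(np.arctan2(q[2]-p[2],q[0]-p[0])))
E
```

```text
[107. -35. 203.] [215. -35. 225.] 11.59470796751548
[109. -35. 200.] [196. -35. 258.] 34.07013721598884
```

Tilt is about 33° with the spacers slid down to the nose behind the wall. Continuing to about 48°, then I'll clamp and lift over the wall.

send_rows --rows '[{"x":-4.5,"y":0.7,"z":2.1,"roll":0,"hand":0},{"x":-4.5,"y":0.7,"z":2.1,"roll":0,"hand":0},{"x":-4.5,"y":0.7,"z":1.6,"roll":0,"hand":0},{"x":-4.5,"y":0.8,"z":1.6,"roll":0,"hand":0},{"x":-4.7,"y":0.8,"z":1.2,"roll":0,"hand":0},{"x":-4.7,"y":0.8,"z":1.2,"roll":0,"hand":0},{"x":-4,"y":0.6,"z":0.6,"roll":0,"hand":0},{"x":0,"y":0,"z":0,"roll":0,"hand":0}]' --force 6

```text
time: 18.85
position: [0.6324, 0.0271, 0.3847]
tool_rot: [3.131, -0.258, 0.002]
ft_force: [1.5, -0.2, -0.8]
grip_width: 0.137
grip_force: 6.0
```

send_rows --rows '[{"x":0,"y":0,"z":0,"roll":0,"hand":0},{"x":0,"y":0,"z":0,"roll":0,"hand":0}]' --force 60

```text
time: 19.05
position: [0.633, 0.0268, 0.3839]
tool_rot: [3.131, -0.259, 0.001]
ft_force: [2.3, -0.4, -1.2]
grip_width: 0.134
grip_force: 60.0
```

```bash
cat > tilt.py <<'E'
from h import *
from bench import get_state
import sys
print("grip own",RC.T@(get_state()["position"]*1000-[0,0,51]-T0))
n=sys.argv[1];i=cv2.imread(f"pics/{n}_side.png");a=i.astype(int)
d=np.abs(a-cv2.imread("pics/side0.png").astype(int)).sum(2)>40
g=d&(a.max(2)-a.min(2)<30)&(a.mean(2)>100);g[:100]=0;g[:,:260]=0
g=cv2.morphologyEx(g.astype(np.uint8),cv2.MORPH_OPEN,np.ones((3,3)));k,l,st,c=cv2.connectedComponentsWithStats(g);j=1+np.argmax(st[1:,4]);print(n,st[j])
P=[(x,int(np.where(l[:,x]==j)[0].max())+.5) for x in range(st[j,0],st[j,0]+st[j,2],4) if (l[:,x]==j).any()]
k=int(np.argmax([p[1] for p in P]));print(P)
p,q=sidey(*P[k],-35),sidey(*P[-2],-35);print(p.round(0),q.round(0),np.degrees(np.arctan2(q[2]-p[2],q[0]-p[0])))
E
python3 look.py t6;python3 tilt.py t6
```

```text
[0.633  0.0268 0.3839] [ 2.25 -0.45 -1.16] [ 0.007 -0.491  0.034] 0.1344516254254945 59.999970719218254
side brass [([312.0, 84.0], 11), ([308.0, 87.0], 16), ([326.0, 87.0], 31), ([311.0, 96.0], 15), ([310.0, 153.0], 52), ([317.0, 167.0], 21), ([263.0, 183.0], 33), ([316.0, 186.0], 40)]
top brass [([233.0, 11.0], 9), ([211.0, 138.0], 5), ([245.0, 187.0], 5), ([244.0, 214.0], 4), ([239.0, 238.0], 5)]
changed vs over 2
grip own [109.33735938   1.22248099 332.76756167]
t6 [ 307  120   43   47 1010]
[(307, 163.5), (311, 164.5), (315, 165.5), (319, 166.5), (323, 164.5), (327, 160.5), (331, 155.5), (335, 151.5), (339, 147.5), (343, 144.5), (347, 139.5)]
[114. -35. 206.] [169. -35. 268.] 48.667245881246465
```

send_rows --rows '[{"x":-11.8,"y":2,"z":15,"roll":0,"hand":0},{"x":-18,"y":3,"z":1,"roll":0,"hand":0},{"x":-4,"y":0.7,"z":-3,"roll":0,"hand":0},{"x":0,"y":0,"z":-3,"roll":0,"hand":0},{"x":0,"y":0,"z":0,"roll":0,"hand":0},{"x":0,"y":0,"z":0,"roll":0,"hand":0},{"x":0,"y":0,"z":0,"roll":0,"hand":0},{"x":0,"y":0,"z":0,"roll":0,"hand":0},{"x":0,"y":0,"z":0,"roll":0,"hand":0},{"x":0,"y":0,"z":0,"roll":0,"hand":0}]'

```text
time: 20.15
position: [0.6022, 0.0325, 0.3992]
tool_rot: [-3.13, 0.259, -0.023]
ft_force: [7.1, -1.1, 9.9]
grip_width: 0.133
grip_force: 60.0
```

```bash
python3 look.py t7;python3 tilt.py t7
```

```text
[0.6022 0.0325 0.3992] [ 7.05 -1.08  9.85] [-0.331 -2.5   -0.011] 0.13266758837918655 59.99890672042966
side brass [([298.0, 77.0], 10), ([295.0, 81.0], 13), ([312.0, 80.0], 27), ([297.0, 91.0], 12), ([263.0, 183.0], 32), ([316.0, 186.0], 40), ([206.0, 194.0], 18), ([206.0, 203.0], 23)]
top brass [([233.0, 12.0], 4), ([216.0, 32.0], 4), ([212.0, 138.0], 4), ([228.0, 237.0], 8), ([215.0, 240.0], 6)]
changed vs over 2
grip own [ 78.01670707   1.67177858 348.17917228]
t7 [ 297  114   40   52 1003]
[(297, 144.5), (301, 147.5), (305, 158.5), (309, 165.5), (313, 159.5), (317, 154.5), (321, 151.5), (325, 147.5), (329, 142.5), (333, 137.5)]
[ 88. -35. 210.] [133. -35. 276.] 55.36619368549213
```

send_rows --rows '[{"x":0,"y":0,"z":10,"roll":0,"hand":0},{"x":0,"y":0,"z":15,"roll":0,"hand":0},{"x":0,"y":0,"z":20,"roll":0,"hand":0},{"x":0,"y":0,"z":15,"roll":0,"hand":0},{"x":0,"y":0,"z":0,"roll":0,"hand":0},{"x":0,"y":0,"z":0,"roll":0,"hand":0}]'

```text
time: 20.85
position: [0.5985, 0.0329, 0.4535]
tool_rot: [3.131, -0.258, -0.003]
ft_force: [-0.1, -1.0, -2.8]
grip_width: 0.133
grip_force: 60.0
```

```bash
python3 look.py t8;python3 tilt.py t8; python3 - <<'E'
import cv2,numpy as np
for n,(x0,x1,y0,y1) in(("top",(190,240,195,248)),("side",(185,245,170,215))):
    h=cv2.cvtColor(cv2.imread(f"pics/t8_{n}.png")[y0:y1,x0:x1],cv2.COLOR_BGR2HSV)
    m=((h[...,0]<95)|(h[...,0]>130)|(h[...,1]<90)).astype(np.uint8)&(h[...,2]>60)
    y=cv2.inRange(h,(8,60,60),(35,255,255));k,l,st,c=cv2.connectedComponentsWithStats(y)
    print(n,[((c[j]+[x0,y0]).round(1).tolist(),int(st[j,4])) for j in range(1,k)])
E
```

```text
[0.5985 0.0329 0.4535] [-0.1  -0.99 -2.82] [ 0.074  0.137 -0.009] 0.13341392650322906 59.99847519211471
side brass [([298.0, 53.0], 9), ([312.0, 56.0], 12), ([295.0, 58.0], 14), ([297.0, 66.0], 16), ([263.0, 183.0], 32), ([316.0, 186.0], 40), ([206.0, 194.0], 18), ([206.0, 203.0], 23)]
top brass [([216.0, 0.0], 4), ([227.0, 1.0], 9), ([212.0, 138.0], 4), ([228.0, 237.0], 8), ([215.0, 240.0], 6)]
changed vs over 2
grip own [ 74.24999997   1.29350002 401.5072303 ]
t8 [ 296  100   45   43 1045]
[(296, 127.5), (300, 130.5), (304, 140.5), (308, 142.5), (312, 141.5), (316, 137.5), (320, 133.5), (324, 127.5), (328, 123.5), (332, 119.5), (336, 114.5), (340, 109.5)]
[ 80. -35. 278.] [141. -35. 351.] 49.72048861063718
top [([196.4, 234.5], 19), ([208.2, 234.8], 19), ([238.3, 241.7], 30), ([228.1, 236.5], 15), ([214.4, 239.6], 15)]
side [([206.4, 193.5], 23), ([206.6, 202.2], 35), ([216.2, 212.5], 141)]
```

All four spacers lie in the blue bin (top view at (196,234), (208,235), (214,240), (228,236)). Carrying the scoop back to its mat.

send_rows --rows '[{"x":-4,"y":-12,"z":0,"roll":0.8,"hand":0},{"x":-8,"y":-24,"z":0,"roll":0.8,"hand":0},{"x":-12,"y":-36,"z":0,"roll":0.8,"hand":0},{"x":-12,"y":-38,"z":0,"roll":0.8,"hand":0},{"x":-12,"y":-38,"z":0,"roll":0.8,"hand":0},{"x":-12,"y":-38,"z":0,"roll":0.8,"hand":0},{"x":-12,"y":-38,"z":0,"roll":0.8,"hand":0},{"x":-12,"y":-38,"z":0,"roll":0.8,"hand":0},{"x":-12,"y":-38,"z":0,"roll":0.8,"hand":0},{"x":-12,"y":-38,"z":0,"roll":0.8,"hand":0}]'

```text
time: 21.95
position: [0.4899, -0.3066, 0.4527]
tool_rot: [-3.14, 0.038, 0.003]
ft_force: [0.2, -0.4, -2.3]
grip_width: 0.132
grip_force: 60.0
```

send_rows --rows '[{"x":-12,"y":-38,"z":0,"roll":0.4,"hand":0},{"x":-12,"y":-32,"z":-10,"roll":0,"hand":0},{"x":-12,"y":-22,"z":-25,"roll":0,"hand":0},{"x":-8,"y":-10,"z":-40,"roll":0,"hand":0},{"x":-2,"y":0,"z":-45,"roll":0,"hand":0},{"x":0,"y":0,"z":-45,"roll":0,"hand":0},{"x":0,"y":0,"z":-40,"roll":0,"hand":0},{"x":0,"y":0,"z":-25,"roll":0,"hand":0},{"x":0,"y":0,"z":-10,"roll":0,"hand":0},{"x":0,"y":0,"z":0,"roll":0,"hand":0}]'

```text
time: 22.95
position: [0.4441, -0.4066, 0.2119]
tool_rot: [-3.139, 0.028, 0.005]
ft_force: [-0.6, -0.6, -1.9]
grip_width: 0.131
grip_force: 60.0
```

send_rows --rows '[{"x":0,"y":0,"z":0,"roll":0,"hand":0},{"x":0,"y":0,"z":0,"roll":0,"hand":0}]'

```text
time: 23.15
position: [0.4459, -0.4081, 0.216]
tool_rot: [3.139, -0.028, 0.004]
ft_force: [-0.1, -1.1, -2.1]
grip_width: 0.133
grip_force: 60.0
```

send_rows --rows '[{"x":4,"y":1,"z":-10,"roll":0,"hand":0},{"x":4,"y":0,"z":-10,"roll":0,"hand":0},{"x":0,"y":0,"z":-6,"roll":0,"hand":0},{"x":0,"y":0,"z":-3,"roll":0,"hand":0},{"x":0,"y":0,"z":-3,"roll":0,"hand":0},{"x":0,"y":0,"z":0,"roll":0,"hand":0}]' --force 20

```text
time: 23.75
position: [0.454, -0.4064, 0.1847]
tool_rot: [3.141, -0.028, 0.003]
ft_force: [-2.2, 4.2, 10.9]
grip_width: 0.134
grip_force: 20.0
```

send_rows --rows '[{"x":0,"y":0,"z":-2,"roll":0,"hand":0},{"x":0,"y":0,"z":-2,"roll":0,"hand":0},{"x":0,"y":0,"z":0,"roll":0,"hand":0}]' --force 12

```text
time: 24.05
position: [0.456, -0.4066, 0.1829]
tool_rot: [3.139, -0.028, 0.011]
ft_force: [0.8, 3.9, 16.5]
grip_width: 0.134
grip_force: 12.0
```

send_rows --rows '[{"x":5,"y":0,"z":2,"roll":0,"hand":0},{"x":5,"y":0,"z":0,"roll":0,"hand":0},{"x":5,"y":0,"z":0,"roll":0,"hand":0},{"x":5,"y":0,"z":-1,"roll":0,"hand":0},{"x":5.5,"y":0,"z":-1,"roll":0,"hand":0},{"x":5.5,"y":0,"z":-1,"roll":0,"hand":0},{"x":5.5,"y":0,"z":-1.5,"roll":0,"hand":0},{"x":5.5,"y":0,"z":-1.5,"roll":0,"hand":0},{"x":0,"y":0,"z":0,"roll":0,"hand":0}]' --force 6

```text
time: 24.95
position: [0.4982, -0.4064, 0.1763]
tool_rot: [3.139, -0.026, 0.01]
ft_force: [2.8, 0.5, 5.6]
grip_width: 0.137
grip_force: 6.0
```

```bash
python3 - <<'E'
from bench import *
import cv2,numpy as np
i=get_image("side");cv2.imwrite("pics/m1_side.png",i)
a=i.astype(int);g=((a.max(2)-a.min(2)<35)&(a.mean(2)>135)).astype(np.uint8);g[:240]=0;g[:,:260]=0;g[:,400:]=0
k,l,st,c=cv2.connectedComponentsWithStats(g)
for j in range(1,k):
    if st[j,4]>150:
        print(st[j]);P=[(x,int(np.where(l[:,x]==j)[0].max()),int(np.where(l[:,x]==j)[0].min())) for x in range(st[j,0],st[j,0]+st[j,2],6)];print(P)
E
```

```text
[382 240  18  24 225]
[(382, 240, 240), (388, 249, 240), (394, 257, 240)]
[ 290  336   72   48 1331]
[(290, 346, 346), (296, 356, 350), (302, 380, 347), (308, 383, 343), (314, 381, 340), (320, 377, 336), (326, 374, 345), (332, 371, 360), (338, 367, 359), (344, 364, 358), (350, 361, 356), (356, 357, 355)]
```

send_rows --rows '[{"x":5.2,"y":0,"z":-2,"roll":0,"hand":0},{"x":5.2,"y":0,"z":-2,"roll":0,"hand":0},{"x":5,"y":0,"z":-2.4,"roll":0,"hand":0},{"x":5,"y":0,"z":-2.4,"roll":0,"hand":0},{"x":4.8,"y":0,"z":-2.9,"roll":0,"hand":0},{"x":4.8,"y":0,"z":-2.9,"roll":0,"hand":0},{"x":4.5,"y":0,"z":-3.2,"roll":0,"hand":0},{"x":4.5,"y":0,"z":-3.2,"roll":0,"hand":0},{"x":4.2,"y":0,"z":-3.6,"roll":0,"hand":0},{"x":4.2,"y":0,"z":-3.6,"roll":0,"hand":0}]' --force 6

```text
time: 26.0
position: [0.5419, -0.4064, 0.1445]
tool_rot: [-3.141, 0.029, 0.003]
ft_force: [-0.6, -0.6, -2.2]
grip_width: 0.137
grip_force: 6.0
```

send_rows --rows '[{"x":3.9,"y":0,"z":-4,"roll":0,"hand":0},{"x":3.9,"y":0,"z":-4,"roll":0,"hand":0},{"x":0,"y":0,"z":0,"roll":0,"hand":0}]' --force 6

```text
time: 26.3
position: [0.5506, -0.4062, 0.1371]
tool_rot: [-3.141, 0.028, 0.0]
ft_force: [-0.2, -0.7, -2.3]
grip_width: 0.137
grip_force: 6.0
```

```bash
python3 - <<'E'
from bench import *
import cv2,numpy as np
i=get_image("side");cv2.imwrite("pics/m2_side.png",i)
a=i.astype(int);g=((a.max(2)-a.min(2)<35)&(a.mean(2)>135)).astype(np.uint8);g[:260]=0;g[:,:260]=0;g[:,400:]=0
k,l,st,c=cv2.connectedComponentsWithStats(g)
for j in range(1,k):
    if st[j,4]>250:
        print(st[j]);P=[(x,int(np.where(l[:,x]==j)[0].max()),int(np.where(l[:,x]==j)[0].min())) for x in range(st[j,0],st[j,0]+st[j,2],6)];print(P)
i=cv2.imread("pics/side0.png");a=i.astype(int);g=((a.max(2)-a.min(2)<35)&(a.mean(2)>135));print([(x,int(np.where(g[300:,x])[0].max())+300) for x in range(308,362,6)])
E
```

```text
[ 294  339   69   45 2056]
[(294, 352, 348), (300, 367, 342), (306, 383, 340), (312, 382, 339), (318, 381, 345), (324, 379, 344), (330, 378, 343), (336, 376, 341), (342, 375, 340), (348, 373, 347), (354, 372, 365), (360, 371, 366)]
[(308, 383), (314, 383), (320, 382), (326, 381), (332, 380), (338, 379), (344, 378), (350, 376), (356, 375)]
```

send_rows --rows '[{"x":0,"y":0,"z":-2,"roll":0,"hand":0},{"x":0,"y":0,"z":-2,"roll":0,"hand":0},{"x":0,"y":0,"z":0,"roll":0,"hand":0}]' --force 6

```text
time: 26.65
position: [0.5509, -0.4063, 0.1358]
tool_rot: [3.141, -0.028, 0.003]
ft_force: [-1.3, 2.5, 6.3]
grip_width: 0.137
grip_force: 6.0
```

send_rows --rows '[{"x":0,"y":0,"z":-2,"roll":0,"hand":0},{"x":0,"y":0,"z":0,"roll":0,"hand":0}]' --force 5

```text
time: 26.85
position: [0.5512, -0.4062, 0.134]
tool_rot: [3.141, -0.028, 0.004]
ft_force: [-1.3, 1.7, 6.9]
grip_width: 0.139
grip_force: 5.0
```

```bash
python3 - <<'E'
from bench import *
import cv2,numpy as np
i=get_image("side");t=get_image("top")
a=i.astype(int);g=((a.max(2)-a.min(2)<35)&(a.mean(2)>135)).astype(np.uint8);g[:260]=0
print([(x,int(np.where(g[300:,x])[0].max())+300) for x in range(300,366,6)])
j=np.hstack([cv2.resize(x,(400,520),interpolation=cv2.INTER_CUBIC) for x in(i[254:384,280:380],t[130:260,340:440])])
cv2.imwrite("pics/final_crop.png",j)
E
```

```text
[(300, 367), (306, 383), (312, 382), (318, 381), (324, 379), (330, 378), (336, 376), (342, 375), (348, 374), (354, 372), (360, 371)]
```

View pics/final_crop.png

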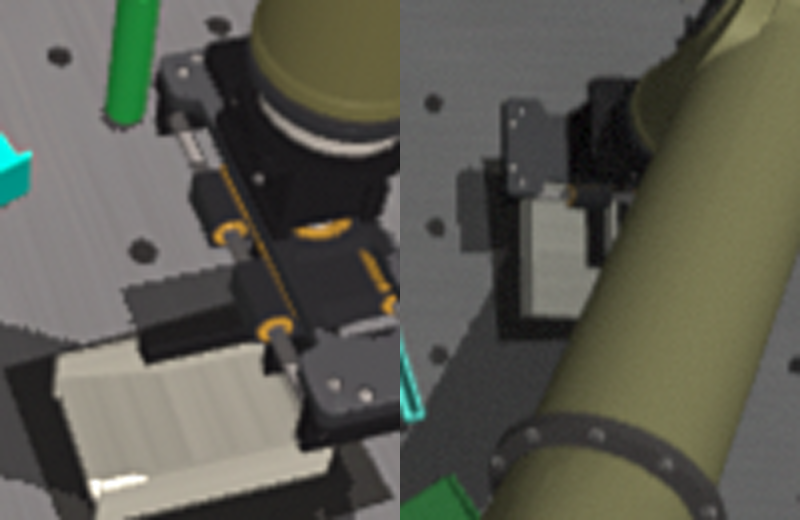

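The scoop sits flat on the mat and is pressed down lightly. Letting go and rising.

send_rows --rows '[{"x":0,"y":0,"z":3,"roll":0,"hand":0},{"x":0,"y":0,"z":0,"roll":0,"hand":16},{"x":0,"y":0,"z":0,"roll":0,"hand":22},{"x":0,"y":0,"z":0,"roll":0,"hand":35},{"x":0,"y":0,"z":0,"roll":0,"hand":60},{"x":0,"y":0,"z":0,"roll":0,"hand":60},{"x":0,"y":0,"z":0,"roll":0,"hand":60},{"x":0,"y":0,"z":10,"roll":0,"hand":60},{"x":0,"y":0,"z":20,"roll":0,"hand":60},{"x":0,"y":0,"z":30,"roll":0,"hand":60}]'

```text
time: 27.95
position: [0.5494, -0.4058, 0.1941]
tool_rot: [-3.14, 0.028, 0.005]
ft_force: [0.1, -0.1, 0.3]
grip_width: 0.679
grip_force: 0.0
```

send_rows --rows '[{"x":0,"y":0,"z":40,"roll":0,"hand":60},{"x":0,"y":0,"z":45,"roll":0,"hand":60},{"x":0,"y":0,"z":45,"roll":0,"hand":60},{"x":-5,"y":-45,"z":0,"roll":0,"hand":60},{"x":-5,"y":-48,"z":0,"roll":0,"hand":60},{"x":-5,"y":-48,"z":0,"roll":0,"hand":60},{"x":-20,"y":-40,"z":0,"roll":0,"hand":60},{"x":-30,"y":-35,"z":0,"roll":0,"hand":60},{"x":-30,"y":-30,"z":0,"roll":0,"hand":60},{"x":0,"y":0,"z":0,"roll":0,"hand":60}]'

```text
time: 28.95
position: [0.4465, -0.6592, 0.3247]
tool_rot: [3.137, -0.047, -0.009]
ft_force: [-0.2, -1.3, -0.5]
grip_width: 0.689
grip_force: 0.0
```

```bash
python3 look.py f; python3 - <<'E'
from h import *
t=cv2.imread("pics/f_top.png");a=t.astype(int)
g=((a.max(2)-a.min(2)<40)&(a.mean(2)>120)).astype(np.uint8);g[:150]=0;g[225:]=0;g[:,:350]=0;g[:,425:]=0
k,l,st,c=cv2.connectedComponentsWithStats(g)
for j in range(1,k):
    if st[j,4]>60:
        r=cv2.minAreaRect(np.argwhere(l==j)[:,::-1].astype(np.float32));print(st[j],r)
        print([plane("top",*p,.036)[:2].round(0).tolist() for p in cv2.boxPoints(r)])
o=cv2.imread("pics/top0.png").astype(int);b=((o.max(2)-o.min(2)<40)&(o.mean(2)>120)).astype(np.uint8)[150:225,350:425];print("orig",cv2.boundingRect(b),cv2.boundingRect(g))
h=cv2.cvtColor(t,cv2.COLOR_BGR2HSV)
for nm,(x0,x1,y0,y1) in(("blue",(190,236,195,248)),):
    m=cv2.inRange(h[y0:y1,x0:x1],(8,60,60),(35,255,255));k,l,st,c=cv2.connectedComponentsWithStats(m);print(nm,[((c[j]+[x0,y0]).round(0).tolist(),int(st[j,4])) for j in range(1,k)])
# clutter change
d=np.abs(a-o).sum(2)>60;d[:, 400:]=0;k,l,st,c=cv2.connectedComponentsWithStats(d.astype(np.uint8));print([s.tolist() for s in st[1:] if s[4]>12])
s=cv2.imread("pics/f_side.png").astype(int);q=((s.max(2)-s.min(2)<35)&(s.mean(2)>135));print([(x,int(np.where(q[300:,x])[0].max())+300) for x in range(306,366,6) if q[300:,x].any()])
E
```

```text
[ 0.4465 -0.6592  0.3247] [-0.18 -1.28 -0.45] [ 0.013  0.103 -0.011] 0.6889344737192186 0.0
side brass [([17.0, 163.0], 45), ([8.0, 174.0], 4), ([262.0, 183.0], 30), ([314.0, 187.0], 21), ([206.0, 194.0], 18), ([206.0, 202.0], 22), ([354.0, 378.0], 21)]
top brass [([211.0, 138.0], 5), ([258.0, 175.0], 18), ([247.0, 185.0], 15), ([269.0, 212.0], 7), ([244.0, 214.0], 4), ([274.0, 213.0], 5), ([278.0, 214.0], 7), ([284.0, 214.0], 4), ([209.0, 236.0], 4), ([228.0, 237.0], 8), ([215.0, 240.0], 6)]
changed vs over 2
[372 172  23  38 607] ((383.0, 190.5), (37.0, 22.0), 90.0)
[[572.0, -371.0], [574.0, -445.0], [449.0, -439.0], [447.0, -367.0]]
orig (24, 21, 22, 38) (372, 172, 23, 38)
blue [([196.0, 234.0], 19), ([208.0, 235.0], 20), ([228.0, 236.0], 15), ([214.0, 240.0], 15)]
[[239, 163, 24, 32, 324], [370, 164, 27, 47, 693], [194, 232, 6, 7, 33], [206, 232, 6, 6, 31], [226, 234, 5, 6, 26], [212, 237, 6, 6, 29], [274, 253, 126, 83, 3325], [249, 296, 151, 88, 4177], [268, 327, 5, 5, 17], [246, 335, 19, 15, 99], [374, 335, 26, 49, 621], [282, 337, 9, 9, 50], [253, 338, 21, 20, 148], [229, 346, 5, 4, 13], [223, 349, 20, 30, 214], [238, 359, 18, 25, 191], [239, 360, 8, 4, 13], [261, 368, 12, 16, 66]]
[(306, 383), (312, 382), (318, 381), (324, 379), (330, 378), (336, 377), (342, 345), (348, 372), (354, 326), (360, 325)]
```

```bash
python3 -c "
from bench import *
print(close_job())"
```

```text
the job is handed in; nothing more can be done
None
```

The job is handed in at about 29 s of robot time. The flap is fully over, all four spacers are in the blue bin, the empty scoop stands on its mat within about 5 mm of the middle, and the last top view showed nothing else moved.

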